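# Line up the lens barrels by height along the dovetail rail

### The arm

A 6-joint arm with a two-finger parallel gripper is mounted at the origin on the work surface. World frame = base frame: x ahead of the robot, y to its left, z up, the work surface at z = 0. Lengths are in mm, angles in rad, forces in N, time in s.
With the tool pointing down it reaches from about 275 to 750 mm from the base axis. Payload 10.2 kg.
Tool frame: the origin (TCP) lies between the finger pads; the fingertips stand 11 mm ahead of it and the grasp point (between the pads) lies 8 mm behind it; z points along the fingers, y is the line along which they close (so a half turn about z gives the same grasp; the last joint's range is limited). The gripper opens to 85 mm and grips with 20 to 120 N. Pads are 22 mm wide; open, the fingers measure 114 mm over their backs; the gripper's body (76 mm by 85 mm) begins 54 mm behind the grasp point. The pads swing forward as they close: fully open they stand 13 mm farther back than shut.
Start: joints at [-1.452, 0.313, 1.498, -0, 1.331, -0.223], TCP at [175.959, -494.641, 242.294] pointing down, gripper open.
Joint ranges: [-2.94, 2.94], [-0.97, 2.17], [0.19, 2.56], [-1.23, 4.37], [0.02, 3.11], [-2.88, 2.88]. Speed limits (rad/s): [2.39, 2.39, 3.01, 3.14, 3.14, 3.14].

### API

Orientations are given as a unit quaternion [w, x, y, z].
In Python, from rig import sense, eyes, finish_job gives the robot as it stands.
- The arm moves only by the shell command python3 -m jog 'ROWS' [FORCE]. ROWS is JSON, a list of rows, each a list of 7 numbers: the shift along the tool's x, y, z in m, then the turn, a rotation vector about the tool's x, y, z in rad, then the finger opening in m, from 0 to 0.0854. In form: [[dx, dy, dz, rx, ry, rz, gripper], ...]. A call has 1 to 5 rows; each row shifts and turns the commanded pose from where the row before left it, along the tool's axes as they then stand; what a row does not reach is not made up. A row lasts 1/10 s, in which the tool goes at most 50 mm and 8.59 degrees, less where a joint would pass 70% of its speed; a pose out of reach is approached as far as the arm can. A call is refused whole if a number of a shift passes 0.05 or a number of a turn 0.15, either way. A call with a gripper value outside its range is refused whole. The fingers move at their own pace and stop on an object; FORCE is the grip in N (left out, the last holds). Time passes only in rows, so rows that do not move let the fingers close. It gives the time, the measured TCP pose, the force, the opening and the grip force at its end, in the units of the state.
- sense(): the state, without advancing time (a new reading comes with each control period).
- eyes.capture(name): name is "scene" or "top" or "wrist"; returns the picture (420x560x3 uint8, red, green, blue); there is no depth.
- eyes.calibration(name): a dict with "fx", "fy", "cx", "cy" (pixels), "cam_to_world" (4x4, takes a point from camera to world coordinates); the wrist camera has in their place "mount" (4x4, takes a point from camera to tool coordinates, whose origin is the TCP and whose axes are the flange's). Camera axes: x right, y down, z forward; pixel columns grow to the right and rows downward; lengths in mm; the calibration is good to about 2 mm. A picture is of the moment at which its call begins: read the wrist's pose just before it. calibration takes no time and is no camera call.
- finish_job(): hands the job in; it is judged then, once.
The state is a dict: "time_s": time; "joints": joint angles; "dq": joint speeds; "tau": joint torques, N m; "eef_pos": TCP position; "ee_rot": TCP orientation; "force": force on the tool from outside, world axes, zero at the start; "wrist_torque": the same for the moment, N m; "grip_width": opening from 0.0 (shut) to 1.0 (fully open); "grip_force": force on a finger pad.
Only numpy, scipy, OpenCV 4.12 (cv2) and the standard library are available. Lean on these libraries where they do the work, as an engineer would, in place of code of your own. Each camera call takes 0.05 s, during which the arm holds its last target. There are 200 camera calls.

### The job

Line up the four lens barrels by height on the brass rail, each standing upright in the middle of its own green felt pad: the shortest next to the focusing stage, then ever taller, with the tallest at the far end. Set each one down gently, without dropping it, and leave the porcelain screw tray where it stands.

Things in the scene. Friction and masses are not known exactly. Their poses are not given: they have to be found in the camera images.
- barrel_black: Black lens barrel with a red band and red top rim: 28 mm high (the shortest), a straight cylinder 50 mm in diameter, loose, standing upright on the desk with its violet glass on top; about 55 to 200 g. Origin: centre of its underside, z up along its axis.
- barrel_silver: Silver aluminium lens barrel with a black band and black top rim: 42 mm high (second shortest), a straight cylinder 44 mm in diameter, loose, standing upright on the desk with its violet glass on top; about 55 to 200 g. Origin: centre of its underside, z up along its axis.
- barrel_gunmetal: Dark grey gunmetal lens barrel with a brass band and brass top rim: 56 mm high (second tallest), a straight cylinder 52 mm in diameter, loose, standing upright on the desk with its violet glass on top; about 55 to 200 g. Origin: centre of its underside, z up along its axis.
- barrel_cream: Cream enamelled lens barrel with a red band and red top rim: 70 mm high (the tallest), a straight cylinder 46 mm in diameter, loose, standing upright on the desk with its violet glass on top; about 55 to 200 g. Origin: centre of its underside, z up along its axis.
- pad_a: One of four like round green felt pads (hard, 58 mm across, 4 mm thick), fixed 75 mm apart in a row on top of the brass rail (rail top 18 mm above the desk, 64 mm wide, 74 mm at its foot). Origin: centre of the underside; the felt surface is 4 mm above it, 22 mm above the desk. Its y axis runs along the rail. The pad letters are dealt out anew at each start: which place it has is told only by its distance from the stage (87, 162, 237 or 312 mm).
- pad_b: One of four like round green felt pads (hard, 58 mm across, 4 mm thick), fixed 75 mm apart in a row on top of the brass rail (rail top 18 mm above the desk, 64 mm wide, 74 mm at its foot). Origin: centre of the underside; the felt surface is 4 mm above it, 22 mm above the desk. Its y axis runs along the rail. The pad letters are dealt out anew at each start: which place it has is told only by its distance from the stage (87, 162, 237 or 312 mm).
- pad_c: One of four like round green felt pads (hard, 58 mm across, 4 mm thick), fixed 75 mm apart in a row on top of the brass rail (rail top 18 mm above the desk, 64 mm wide, 74 mm at its foot). Origin: centre of the underside; the felt surface is 4 mm above it, 22 mm above the desk. Its y axis runs along the rail. The pad letters are dealt out anew at each start: which place it has is told only by its distance from the stage (87, 162, 237 or 312 mm).
- pad_d: One of four like round green felt pads (hard, 58 mm across, 4 mm thick), fixed 75 mm apart in a row on top of the brass rail (rail top 18 mm above the desk, 64 mm wide, 74 mm at its foot). Origin: centre of the underside; the felt surface is 4 mm above it, 22 mm above the desk. Its y axis runs along the rail. The pad letters are dealt out anew at each start: which place it has is told only by its distance from the stage (87, 162, 237 or 312 mm).
- stage: The focusing stage: black carriage (56 mm along the rail, 78 mm across) with an aluminium top and a brass knob on its side, clamped on one end of the brass rail, either end; 32 mm high, so its top is 50 mm above the desk. Origin: centre of its underside, on the rail top. At the other end there is only a low brass stop (14 mm along the rail, 15 mm high).
- screw_tray: Round white porcelain tray with tiny screws, 64 mm across, 12 mm high, loose, standing among the barrels. Origin: centre of its underside. Not to be moved.

How it is judged (in metres and radians):
At the end, for the whole second after the job is handed in: Every barrel stands upright (within 0.1 rad), released and at rest on a felt pad, its axis within 13 mm of the pad's centre; counted from the focusing stage the pads hold black (28 mm), silver (42 mm), gunmetal (56 mm), cream (70 mm) (horizontal distance between barrel_black and stage between 0.0625 and 0.1125 m and (horizontal distance between barrel_black and pad_a below 0.013 m or horizontal distance between barrel_black and pad_b below 0.013 m or horizontal distance between barrel_black and pad_c below 0.013 m or horizontal distance between barrel_black and pad_d below 0.013 m) and height (world z) of barrel_black between 0.018 and 0.027 m and angle between each of barrel_black, barrel_silver, barrel_gunmetal, barrel_cream's own z axis and vertical below 0.1 rad and linear speed of each of barrel_black, barrel_silver, barrel_gunmetal, barrel_cream below 0.02 m/s and contact force between each of barrel_black, barrel_silver, barrel_gunmetal, barrel_cream and the fingers below 0.05 N and horizontal distance between barrel_silver and stage between 0.1375 and 0.1875 m and (horizontal distance between barrel_silver and pad_a below 0.013 m or horizontal distance between barrel_silver and pad_b below 0.013 m or horizontal distance between barrel_silver and pad_c below 0.013 m or horizontal distance between barrel_silver and pad_d below 0.013 m) and height (world z) of barrel_silver between 0.018 and 0.027 m and horizontal distance between barrel_gunmetal and stage between 0.2125 and 0.2625 m and (horizontal distance between barrel_gunmetal and pad_a below 0.013 m or horizontal distance between barrel_gunmetal and pad_b below 0.013 m or horizontal distance between barrel_gunmetal and pad_c below 0.013 m or horizontal distance between barrel_gunmetal and pad_d below 0.013 m) and height (world z) of barrel_gunmetal between 0.018 and 0.027 m and horizontal distance between barrel_cream and stage between 0.2875 and 0.3375 m and (horizontal distance between barrel_cream and pad_a below 0.013 m or horizontal distance between barrel_cream and pad_b below 0.013 m or horizontal distance between barrel_cream and pad_c below 0.013 m or horizontal distance between barrel_cream and pad_d below 0.013 m) and height (world z) of barrel_cream between 0.018 and 0.027 m); the robot touches nothing.
It fails at once if the porcelain screw tray is shifted by more than 20 mm (distance of screw_tray from where it was at the start of the episode above 0.02 m).
It fails at once if a barrel is dropped: it moves faster than 0.7 m/s (a fall of 25 mm) while no finger touches it ((linear speed of barrel_black above 0.7 m/s and contact force between barrel_black and the fingers below 0.05 N) or (linear speed of barrel_silver above 0.7 m/s and contact force between barrel_silver and the fingers below 0.05 N) or (linear speed of barrel_gunmetal above 0.7 m/s and contact force between barrel_gunmetal and the fingers below 0.05 N) or (linear speed of barrel_cream above 0.7 m/s and contact force between barrel_cream and the fingers below 0.05 N)).
It also fails if it takes over 96 s, if anything falls off the work surface, if the arm or the gripper's body presses on something with over 40 N, if the wrist force passes 120 N, or if a joint passes its speed limit or range.

## Working session

There is one attempt and no reset: what is moved stays moved. The work goes in short steps, Python scripts to look and compute and a shell command to move; the robot and the scene stay as the last step left them, time stands still between calls to the robot, and variables do not carry over. Pictures are saved under pics/ and viewed, at most 14 in all, crops included, and the job is handed in when it is done.

```bash
mkdir -p pics
python3 - <<'E'
from rig import sense, eyes
import cv2,json
s=sense();print(s['time_s'],s['eef_pos'],s['ee_rot'],s['grip_width'])
for n in("top","scene"):
    cv2.imwrite(f"pics/{n}0.png",cv2.resize(eyes.capture(n)[:,:,::-1],(800,600),interpolation=cv2.INTER_CUBIC))
    print(eyes.calibration(n))
print(eyes.calibration("wrist"))
E
```

```text
0.0 [ 175.92860405 -494.38609789  241.75251236] [-6.29005799e-04  9.85431301e-01  1.70072792e-01  2.53159676e-05] 0.99710461834442
{'fx': 415.32860475506783, 'fy': 415.32860475506783, 'cx': 276.31316500968455, 'cy': 204.69671667224176, 'cam_to_world': array([[ 1.73673690e-02, -9.93388789e-01,  1.13477256e-01,
         4.75357643e+02],
       [-9.99840201e-01, -1.77358834e-02, -2.23863405e-03,
        -1.45019928e+01],
       [ 4.23645336e-03, -1.13420244e-01, -9.93538072e-01,
         8.83226001e+02],
       [ 0.00000000e+00,  0.00000000e+00,  0.00000000e+00,
         1.00000000e+00]])}
{'fx': 439.8349963318856, 'fy': 439.8349963318856, 'cx': 281.4208778653106, 'cy': 213.60832807553666, 'cam_to_world': array([[-8.31266045e-01,  3.98802162e-01, -3.87238426e-01,
         9.21087390e+02],
       [ 5.55591507e-01,  6.18309326e-01, -5.55888168e-01,
         5.25971620e+02],
       [ 1.77437272e-02, -6.77237339e-01, -7.35550642e-01,
         7.41256464e+02],
       [ 0.00000000e+00,  0.00000000e+00,  0.00000000e+00,
         1.00000000e+00]])}
{'fx': 318.1411724551915, 'fy': 318.1411724551915, 'cx': 281.71685986696434, 'cy': 210.87007568108874, 'mount': array([[ 1.25535849e-03, -9.65186927e-01, -2.61558061e-01,
         6.59060081e+01],
       [ 9.99999211e-01,  1.22521377e-03,  2.78321333e-04,
         7.27864346e-01],
       [ 5.18324258e-05, -2.61558204e-01,  9.65187704e-01,
        -1.32345757e+02],
       [ 0.00000000e+00,  0.00000000e+00,  0.00000000e+00,
         1.00000000e+00]])}
```

View pics/top0.png

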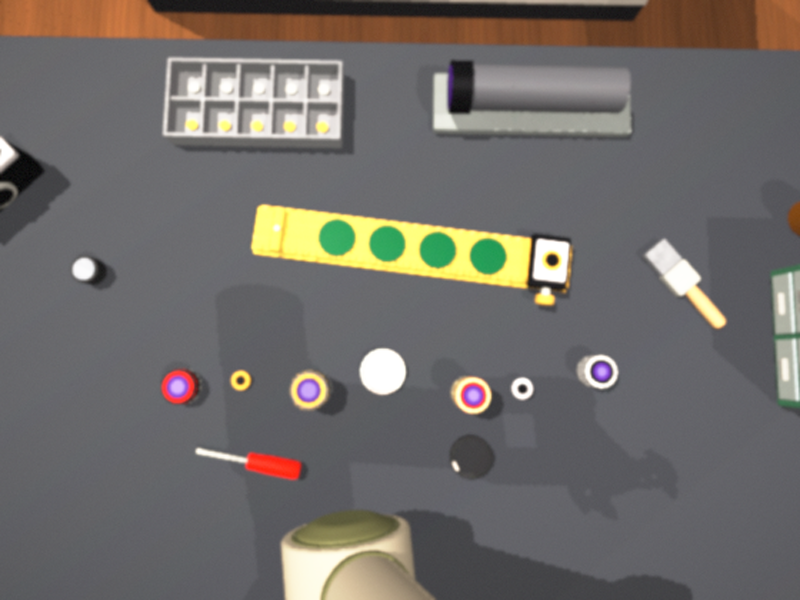

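View pics/scene0.png

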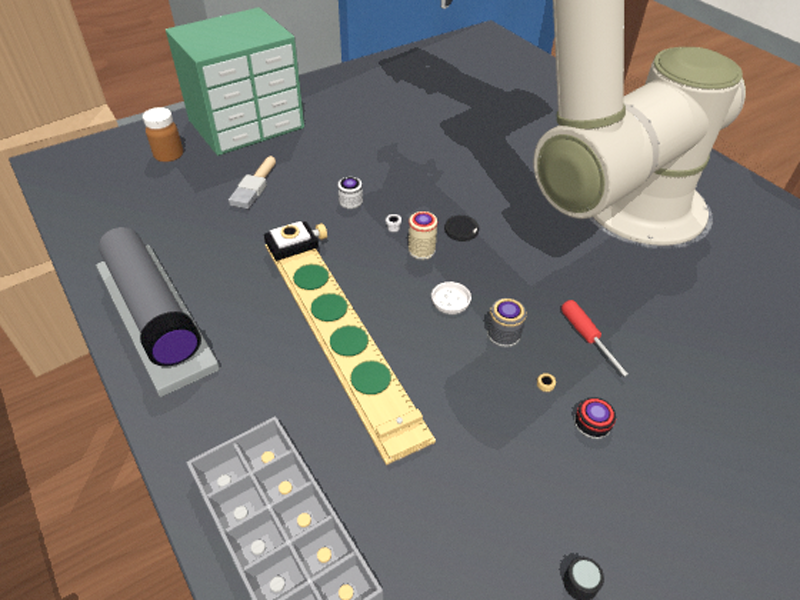

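Top view: the stage is at the right end of the rail (550,262), with pads at (488,256), (437,250), (387,243) and (337,238). The glass tops are black (178,386), gunmetal (309,390), cream (474,395) and silver (601,372); the tray is at (383,371).

```bash
cat > h.py <<'E'
import numpy as np, cv2
from scipy.spatial.transform import Rotation as R
from rig import sense, eyes
def ray(c,T,u,v,z):
    d=T[:3,:3]@np.array([(u-c['cx'])/c['fx'],(v-c['cy'])/c['fy'],1]); o=T[:3,3]
    return o+d*(z-o[2])/d[2]
def tcp(s=None):
    s=s or sense(); q=s['ee_rot']; T=np.eye(4); T[:3,:3]=R.from_quat([q[1],q[2],q[3],q[0]]).as_matrix(); T[:3,3]=s['eef_pos']; return T
def top(u,v,z,k=800/560):
    c=eyes.calibration("top"); return ray(c,c['cam_to_world'],(u+.5)/k-.5,(v+.5)/k-.5,z)
def wristT(): return tcp()@eyes.calibration("wrist")["mount"]
def to(x,y,z):  # shift in tool axes
    T=tcp(); return T[:3,:3].T@(np.array([x,y,z])-T[:3,3])
E
python3 - <<'E'
from h import *
for n,u,v,z in [("p87",488,256,22),("p162",437.5,250,22),("p237",387,243.5,22),("p312",337,238,22),("stage",551.5,261,50),("black",178,386.5,28),("gun",309,390.5,56),("cream",473.5,395,70),("silver",601,372,42),("tray",383,371,12),("cap",471,457,5)]:
    print(n,top(u,v,z).round(1))
P=[top(u,v,22)[:2] for u,v in [(488,256),(437.5,250),(387,243.5),(337,238)]]
d=P[3]-P[0];print(np.hypot(*d),np.arctan2(d[1],d[0]))
E
```

```text
p87 [ 630.5 -152.5   22. ]
p162 [638.1 -78.   22. ]
p237 [646.4  -3.5  22. ]
p312 [653.3  70.5  22. ]
stage [ 619.8 -238.4   50. ]
black [433.1 289.9  28. ]
gun [432.2  99.6  56. ]
cream [ 430.7 -125.1   70. ]
silver [ 464.2 -308.4   42. ]
tray [459.7  -1.1  12. ]
cap [ 338.6 -130.5    5. ]
224.1313822878934 1.4684810592755697
```

The checks agree: the pad row is 224 mm long (225 expected), and the stage-to-first-pad distance is 86.6 mm. I'll turn the tool so the fingers close across the rail, which puts tool x at yaw 1.468.

```bash
python3 -m jog '[[0,0,0.01,0,0,-0.15,0.085],[0,0,0.01,0,0,-0.15,0.085],[0,0,0.01,0,0,-0.15,0.085],[0,0,0.01,0,0,-0.15,0.085],[0,0,0.01,0,0,-0.15,0.085]]' 40 ; python3 -m jog '[[0,0,0.01,0,0,-0.15,0.085],[0,0,0.01,0,0,-0.15,0.085],[0,0,0.01,0,0,-0.076,0.085],[0,0,0,0,0,0,0.085],[0,0,0,0,0,0,0.085]]'
python3 - <<'E'
from h import *
T=tcp();print(T.round(3), sense()['joints']); print(to(464.2,-308.4,120))
E
```

```text
time_s: 0.6
eef_pos: [176.0, -494.4, 191.6]
ee_rot: [-0.0, 0.853, 0.522, 0.0]
force: [1.1, -1.1, 0.2]
grip_width: 0.99
grip_force: 0.0
time_s: 1.1
eef_pos: [176.0, -494.6, 162.4]
ee_rot: [-0.0, 0.743, 0.669, 0.0]
force: [-0.2, 0.4, -1.4]
grip_width: 0.992
grip_force: 0.0
[[ 1.05000e-01  9.94000e-01 -0.00000e+00  1.75957e+02]
 [ 9.94000e-01 -1.05000e-01  0.00000e+00 -4.94640e+02]
 [ 0.00000e+00 -0.00000e+00 -1.00000e+00  1.62404e+02]
 [ 0.00000e+00  0.00000e+00  0.00000e+00  1.00000e+00]] [-1.45239810e+00  3.89507105e-01  1.60974014e+00 -1.23604741e-05
  1.14263104e+00 -1.34715462e+00]
[215.47668504 267.0880476   42.44337697]
```

```bash
python3 -m jog '[[0.027,0.0334,0,0,0,0,0.085],[0.027,0.0334,0,0,0,0,0.085],[0.027,0.0334,0,0,0,0,0.085],[0.027,0.0334,0,0,0,0,0.085],[0.027,0.0334,0,0,0,0,0.085]]' >/dev/null; python3 -m jog '[[0.027,0.0334,0,0,0,0,0.085],[0.027,0.0334,0,0,0,0,0.085],[0.027,0.0334,0,0,0,0,0.085],[0,0,0,0,0,0,0.085],[0,0,0,0,0,0,0.085]]'
python3 - <<'E'
from h import *
print(to(464.2,-308.4,28))
c=eyes.calibration("wrist");T=wristT();im=eyes.capture("wrist")
p=np.linalg.inv(T)@np.array([464.2,-308.4,42,1]);print(p[0]/p[2]*c['fx']+c['cx'],p[1]/p[2]*c['fy']+c['cy'])
cv2.imwrite("pics/w1.png",im[:,:,::-1])
E
```

```text
time_s: 2.1
eef_pos: [464.4, -306.9, 162.7]
ee_rot: [0.0, 0.742, 0.67, -0.0]
force: [0.3, 0.4, -0.8]
grip_width: 0.993
grip_force: 0.0
[-1.44728144e+00 -8.77947420e-02  1.34657927e+02]
281.351111510908 208.82571801849602
```

View pics/w1.png

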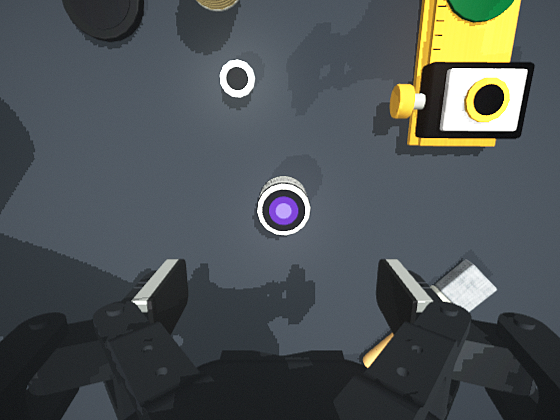

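The wrist view shows the silver glass at (283,210), where (281,209) was predicted, so the estimates are within about 1 mm. Next: descend and grip.

```bash
python3 -m jog '[[-0.001,0.0005,0.05,0,0,0,0.085],[0,0,0.05,0,0,0,0.085],[0,0,0.03,0,0,0,0.085],[0,0,0.018,0,0,0,0.085],[0,0,0,0,0,0,0.085]]' 40 |head -4; python3 -m jog '[[0,0,0,0,0,0,0.03],[0,0,0,0,0,0,0.03],[0,0,0,0,0,0,0.03],[0,0,0,0,0,0,0.03],[0,0,0,0,0,0,0.03]]' 40;python3 -m jog '[[0,0,0,0,0,0,0.03],[0,0,0,0,0,0,0.03],[0,0,0,0,0,0,0.03],[0,0,-0.01,0,0,0,0.03],[0,0,0,0,0,0,0.03]]' 40
```

```text
time_s: 2.65
eef_pos: [462.5, -308.4, 12.4]
ee_rot: [-0.002, 0.743, 0.669, -0.0]
force: [0.1, 0.4, 0.6]
time_s: 3.15
eef_pos: [464.7, -309.0, 15.8]
ee_rot: [0.001, 0.743, 0.67, -0.0]
force: [-3.2, -0.5, 6.9]
grip_width: 0.503
grip_force: 40.4
time_s: 3.65
eef_pos: [464.9, -308.8, 25.9]
ee_rot: [0.001, 0.743, 0.67, 0.0]
force: [0.3, -0.4, -0.6]
grip_width: 0.502
grip_force: 40.8
```

```bash
python3 -m jog '[[0,0,-0.02,0,0,0,0.03],[0,0,-0.03,0,0,0,0.03],[0,0,-0.03,0,0,0,0.03],[0.0354,0.0211,0,0,0,0,0.03],[0.0354,0.0211,0,0,0,0,0.03]]' >/dev/null;python3 -m jog '[[0.0354,0.0211,0,0,0,0,0.03],[0.0354,0.0211,0,0,0,0,0.03],[0.0354,0.0211,0,0,0,0,0.03],[0.0354,0.0211,0,0,0,0,0.03],[0.0354,0.0211,0,0,0,0,0.03]]' |head -2; python3 -m jog '[[0,0,0,0,0,0,0.03],[0,0,0,0,0,0,0.03],[0,0,0,0,0,0,0.03]]'
python3 - <<'E'
from h import *
print(to(638.1,-78,38.5))
c=eyes.calibration("wrist");T=wristT();im=eyes.capture("wrist");W=np.linalg.inv(T)
for q in [(630.5,-152.5),(638.1,-78),(646.4,-3.5),(653.3,70.5)]:
    p=W@np.array([*q,22,1]);print(p[0]/p[2]*c['fx']+c['cx'],p[1]/p[2]*c['fy']+c['cy'])
cv2.imwrite("pics/w2.png",im[:,:,::-1])
E
```

```text
time_s: 4.65
eef_pos: [637.5, -75.3, 104.5]
time_s: 4.95
eef_pos: [636.3, -77.8, 104.3]
ee_rot: [-0.0, 0.743, 0.669, -0.0]
force: [-0.4, -0.9, -1.2]
grip_width: 0.503
grip_force: 41.1
[-1.77376811e-02  1.87777331e+00  6.57513288e+01]
284.01245106816657 314.27071950567444
284.1157605827322 220.7852530209059
285.32176000750866 109.25972374396322
284.4741965662972 -24.664920755014094
```

View pics/w2.png

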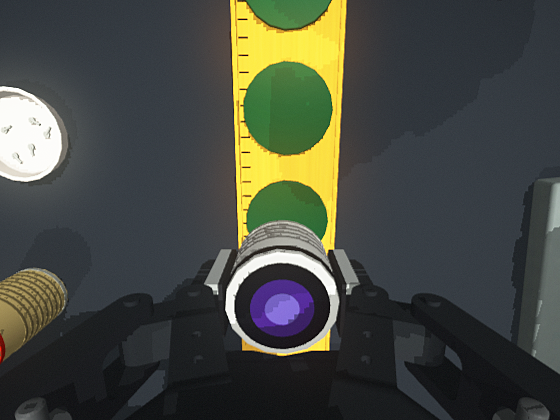

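The pad ahead is at (287,108), where (285,109) was predicted; the barrel is held upright. Lowering.

```bash
python3 -m jog '[[0,0.0025,0.03,0,0,0,0.03],[0,0,0.02,0,0,0,0.03],[0,0,0.01,0,0,0,0.03],[0,0,0.003,0,0,0,0.03],[0,0,0,0,0,0,0.03]]' |sed -n 2,4p; python3 -m jog '[[0,0,0.001,0,0,0,0.03],[0,0,0.001,0,0,0,0.03],[0,0,0.001,0,0,0,0.03],[0,0,0,0,0,0,0.03],[0,0,0,0,0,0,0.03]]'
```

```text
eef_pos: [639.4, -77.8, 41.9]
ee_rot: [0.0, 0.743, 0.67, 0.0]
force: [0.7, 1.2, -0.6]
time_s: 6.0
eef_pos: [639.3, -77.3, 38.4]
ee_rot: [0.0, 0.743, 0.67, 0.0]
force: [-0.2, 0.4, -1.0]
grip_width: 0.508
grip_force: 41.1
```

```bash
python3 -m jog '[[0,0,0.001,0,0,0,0.03],[0,0,0,0,0,0,0.03],[0,0,0.001,0,0,0,0.03],[0,0,0,0,0,0,0.03],[0,0,0,0,0,0,0.03]]'
```

```text
time_s: 6.5
eef_pos: [639.4, -77.3, 37.8]
ee_rot: [0.0, 0.743, 0.67, 0.0]
force: [-6.8, 1.4, 11.8]
grip_width: 0.508
grip_force: 42.3
```

Contact with the felt (12 N). Release, rise, and go over the cream barrel.

```bash
python3 -m jog '[[0,0,0,0,0,0,0.085],[0,0,0,0,0,0,0.085],[0,0,0,0,0,0,0.085],[0,0,0,0,0,0,0.085],[0,0,-0.02,0,0,0,0.085]]' | tail -2; python3 -m jog '[[0,0,-0.04,0,0,0,0.085],[0,0,-0.045,0,0,0,0.085],[-0.0139,-0.0405,0,0,0,0,0.085],[-0.0139,-0.0405,0,0,0,0,0.085],[-0.0139,-0.0405,0,0,0,0,0.085]]' >/dev/null; python3 -m jog '[[-0.0139,-0.0405,0,0,0,0,0.085],[-0.0139,-0.0405,0,0,0,0,0.085],[0,0,0,0,0,0,0.085],[0,0,0,0,0,0,0.085]]'
cat > look.py <<'E'
import sys
from h import *
n,x,y,h=sys.argv[1],*map(float,sys.argv[2:5])
print(to(x,y,0).round(1))
c=eyes.calibration("wrist");W=np.linalg.inv(wristT());im=eyes.capture("wrist")
p=W@np.array([x,y,h,1]);print(p[0]/p[2]*c['fx']+c['cx'],p[1]/p[2]*c['fy']+c['cy'])
cv2.imwrite(f"pics/{n}.png",im[:,:,::-1])
E
python3 look.py w3 430.7 -125.1 70
```

```text
grip_width: 0.997
grip_force: 0.0
time_s: 7.9
eef_pos: [430.7, -125.9, 141.8]
ee_rot: [0.001, 0.743, 0.669, 0.0]
force: [0.2, 0.4, 0.4]
grip_width: 0.995
grip_force: 0.0
[  0.9  -0.3 141.8]
281.16289820994547 224.0825065576368
```

View pics/w3.png

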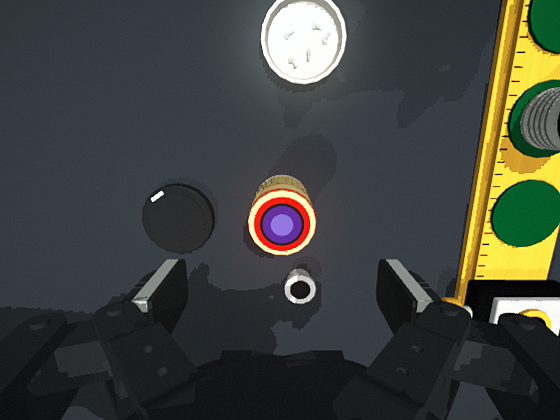

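The cream glass is at (282,224), as predicted, and the fingers are clear of the cap and the nut. Grip and carry to the far pad.

```bash
python3 -m jog '[[0.001,0,0.045,0,0,0,0.085],[0,0,0.04,0,0,0,0.085],[0,0,0.02,0,0,0,0.085],[0,0,0.009,0,0,0,0.085],[0,0,0,0,0,0,0.085]]' 40 |sed -n 2,4p; python3 -m jog '[[0,0,0,0,0,0,0.03],[0,0,0,0,0,0,0.03],[0,0,0,0,0,0,0.03],[0,0,0,0,0,0,0.03],[0,0,0,0,0,0,0.03]]' 40;python3 -m jog '[[0,0,0,0,0,0,0.03],[0,0,-0.01,0,0,0,0.03],[0,0,-0.03,0,0,0,0.03],[0,0,-0.04,0,0,0,0.03],[0,0,-0.02,0,0,0,0.03]]' 40; python3 -c "
from h import *
print(to(654.3,70.5,50))"
```

```text
eef_pos: [431.2, -124.3, 26.7]
ee_rot: [-0.001, 0.742, 0.67, -0.0]
force: [0.1, -0.7, 0.8]
time_s: 8.95
eef_pos: [431.3, -124.9, 28.3]
ee_rot: [0.001, 0.743, 0.67, 0.0]
force: [-0.2, 0.5, 5.4]
grip_width: 0.524
grip_force: 40.2
time_s: 9.45
eef_pos: [431.5, -125.0, 130.9]
ee_rot: [0.002, 0.743, 0.67, 0.001]
force: [-0.5, -0.6, -2.1]
grip_width: 0.529
grip_force: 41.4
[217.46540588 201.22541225  81.25097145]
```

```bash
python3 -m jog '[[0.0311,0.0288,0,0,0,0,0.03],[0.0311,0.0288,0,0,0,0,0.03],[0.0311,0.0288,0,0,0,0,0.03],[0.0311,0.0288,0,0,0,0,0.03],[0.0311,0.0288,0,0,0,0,0.03]]' >/dev/null; python3 -m jog '[[0.0311,0.0288,0,0,0,0,0.03],[0.0311,0.0288,0,0,0,0,0.03],[0,0,0,0,0,0,0.03],[0,0,0,0,0,0,0.03],[0,0,0,0,0,0,0.03]]';  python3 -c "
from h import *
print(to(654.3,70.5,50))"
```

```text
time_s: 10.45
eef_pos: [653.1, 70.6, 127.8]
ee_rot: [-0.0, 0.743, 0.67, -0.0]
force: [-0.3, 0.1, -1.8]
grip_width: 0.528
grip_force: 41.8
[5.77126974e-02 1.22738306e+00 7.77925364e+01]
```

```bash
python3 -m jog '[[0,0.001,0.04,0,0,0,0.03],[0,0,0.022,0,0,0,0.03],[0,0,0.01,0,0,0,0.03],[0,0,0.002,0,0,0,0.03],[0,0,0.001,0,0,0,0.03]]' |sed -n 2,4p; python3 -m jog '[[0,0,0.001,0,0,0,0.03],[0,0,0,0,0,0,0.03],[0,0,0.001,0,0,0,0.03],[0,0,0,0,0,0,0.03],[0,0,0,0,0,0,0.03]]'; python3 -m jog '[[0,0,0.001,0,0,0,0.03],[0,0,0,0,0,0,0.03],[0,0,0,0,0,0,0.03]]'
```

```text
eef_pos: [655.2, 70.7, 53.7]
ee_rot: [0.001, 0.743, 0.67, 0.001]
force: [-0.2, -0.1, -0.5]
time_s: 11.45
eef_pos: [654.7, 71.2, 50.5]
ee_rot: [0.0, 0.743, 0.67, 0.0]
force: [0.2, 0.8, -1.2]
grip_width: 0.527
grip_force: 41.8
time_s: 11.75
eef_pos: [654.7, 71.2, 50.4]
ee_rot: [0.0, 0.743, 0.67, 0.0]
force: [-3.8, -0.2, 6.8]
grip_width: 0.531
grip_force: 42.5
```

```bash
python3 -m jog '[[0,0,0,0,0,0,0.085],[0,0,0,0,0,0,0.085],[0,0,0,0,0,0,0.085],[0,0,0,0,0,0,0.085],[0,0,-0.02,0,0,0,0.085]]' | tail -2; python3 -m jog '[[0,0,-0.04,0,0,0,0.085],[0,0,-0.035,0,0,0,0.085],[0.001,-0.0449,0,0,0,0,0.085],[0.001,-0.0449,0,0,0,0,0.085],[0.001,-0.0449,0,0,0,0,0.085]]' >/dev/null; python3 -m jog '[[0.001,-0.0449,0,0,0,0,0.085],[0.001,-0.0449,0,0,0,0,0.085],[0,0,0,0,0,0,0.085],[0,0,0,0,0,0,0.085]]'
python3 look.py w4 432.2 99.6 56
```

```text
grip_width: 0.994
grip_force: 0.0
time_s: 13.15
eef_pos: [431.9, 99.3, 144.9]
ee_rot: [0.0, 0.742, 0.67, 0.0]
force: [0.4, 0.0, 0.1]
grip_width: 0.994
grip_force: 0.0
[3.000e-01 1.000e-01 1.449e+02]
281.6573325413836 217.66463833743396
```

View pics/w4.png

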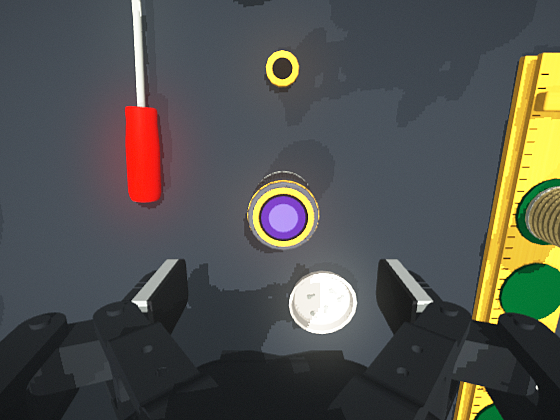

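The gunmetal glass is at (283,217), as predicted. The tray is about 95 mm behind along tool x, clear of the fingers. Grip.

```bash
python3 -m jog '[[0,0,0.045,0,0,0,0.085],[0,0,0.045,0,0,0,0.085],[0,0,0.025,0,0,0,0.085],[0,0,0.009,0,0,0,0.085],[0,0,0,0,0,0,0.085]]' 40 |sed -n 2,4p; python3 -m jog '[[0,0,0,0,0,0,0.03],[0,0,0,0,0,0,0.03],[0,0,0,0,0,0,0.03],[0,0,0,0,0,0,0.03],[0,0,0,0,0,0,0.03]]' 40;python3 -m jog '[[0,0,0,0,0,0,0.03],[0,0,-0.01,0,0,0,0.03],[0,0,-0.03,0,0,0,0.03],[0,0,-0.04,0,0,0,0.03],[0,0,-0.025,0,0,0,0.03]]' 40; python3 -c "
from h import *
print(to(647,-3.5,42))"
```

```text
eef_pos: [432.4, 99.0, 19.7]
ee_rot: [-0.0, 0.743, 0.67, -0.0]
force: [0.1, 0.2, 0.6]
time_s: 14.2
eef_pos: [432.8, 99.2, 21.6]
ee_rot: [0.001, 0.743, 0.67, 0.001]
force: [-0.4, -0.4, 5.9]
grip_width: 0.6
grip_force: 40.8
time_s: 14.7
eef_pos: [432.4, 99.2, 128.6]
ee_rot: [0.001, 0.743, 0.67, 0.001]
force: [-0.0, 0.1, -2.3]
grip_width: 0.597
grip_force: 42.4
[-80.18558665 223.71603174  87.39851992]
```

```bash
python3 -m jog '[[-0.016,0.0447,0,0,0,0,0.03],[-0.016,0.0447,0,0,0,0,0.03],[-0.016,0.0447,0,0,0,0,0.03],[-0.016,0.0447,0,0,0,0,0.03],[-0.016,0.0447,0,0,0,0,0.03]]' >/dev/null; python3 -m jog '[[0,0,0,0,0,0,0.03],[0,0,0,0,0,0,0.03],[0,0,0,0,0,0,0.03]]';  python3 -c "
from h import *
print(to(647,-3.5,43.5))"
```

```text
time_s: 15.5
eef_pos: [645.2, -2.8, 125.9]
ee_rot: [-0.0, 0.742, 0.67, -0.0]
force: [1.3, 0.0, -2.1]
grip_width: 0.599
grip_force: 42.9
[-0.57128145  1.91346522 82.42491489]
```

```bash
python3 -m jog '[[-0.0005,0.002,0.04,0,0,0,0.03],[0,0,0.025,0,0,0,0.03],[0,0,0.012,0,0,0,0.03],[0,0,0.003,0,0,0,0.03],[0,0,0.001,0,0,0,0.03]]' |sed -n 2,4p; python3 -m jog '[[0,0,0.001,0,0,0,0.03],[0,0,0,0,0,0,0.03],[0,0,0.001,0,0,0,0.03],[0,0,0,0,0,0,0.03],[0,0,0,0,0,0,0.03]]'
```

```text
eef_pos: [648.2, -3.9, 45.6]
ee_rot: [0.001, 0.742, 0.67, 0.0]
force: [-0.6, 0.7, -1.4]
time_s: 16.5
eef_pos: [648.4, -4.2, 43.7]
ee_rot: [0.001, 0.743, 0.67, 0.0]
force: [-2.6, 0.0, 5.1]
grip_width: 0.599
grip_force: 43.6
```

```bash
python3 -m jog '[[0,0,0,0,0,0,0.085],[0,0,0,0,0,0,0.085],[0,0,0,0,0,0,0.085],[0,0,0,0,0,0,0.085],[0,0,-0.02,0,0,0,0.085]]' | tail -2; python3 -m jog '[[0,0,-0.04,0,0,0,0.085],[0,0,-0.04,0,0,0,0.085],[0.0337,-0.0306,0,0,0,0,0.085],[0.0337,-0.0306,0,0,0,0,0.085],[0.0337,-0.0306,0,0,0,0,0.085]]' >/dev/null; python3 -m jog '[[0.0337,-0.0306,0,0,0,0,0.085],[0.0337,-0.0306,0,0,0,0,0.085],[0.0337,-0.0306,0,0,0,0,0.085],[0.0337,-0.0306,0,0,0,0,0.085],[0.0337,-0.0306,0,0,0,0,0.085]]' >/dev/null; python3 -m jog '[[0,0,0,0,0,0,0.085],[0,0,0,0,0,0,0.085]]'
python3 look.py w5 433.1 289.9 28
```

```text
grip_width: 0.997
grip_force: 0.0
time_s: 18.2
eef_pos: [431.8, 289.8, 142.4]
ee_rot: [0.0, 0.742, 0.67, 0.0]
force: [-0.2, -0.4, -0.8]
grip_width: 0.998
grip_force: 0.0
[  0.2   1.2 142.4]
282.96023114249465 208.77321181282514
```

View pics/w5.png

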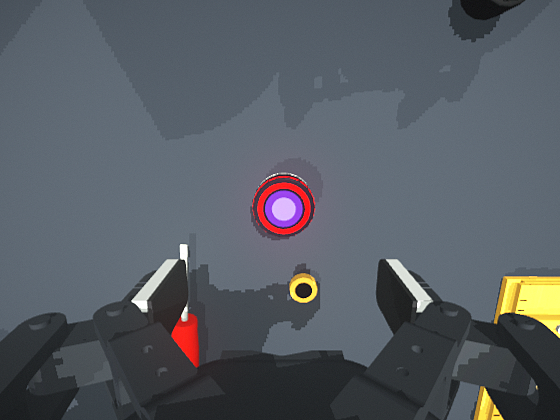

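The black glass is at (284,208), as predicted, and the screwdriver tip is out of the fingers' way. Grip low.

```bash
python3 -m jog '[[0,0.001,0.045,0,0,0,0.085],[0,0,0.045,0,0,0,0.085],[0,0,0.03,0,0,0,0.085],[0,0,0.0095,0,0,0,0.085],[0,0,0,0,0,0,0.085]]' 40 |sed -n 2,4p; python3 -m jog '[[0,0,0,0,0,0,0.03],[0,0,0,0,0,0,0.03],[0,0,0,0,0,0,0.03],[0,0,0,0,0,0,0.03],[0,0,0,0,0,0,0.03]]' 40;python3 -m jog '[[0,0,0,0,0,0,0.03],[0,0,-0.01,0,0,0,0.03],[0,0,-0.03,0,0,0,0.03],[0,0,-0.045,0,0,0,0.03],[0,0,-0.045,0,0,0,0.03]]' 40; python3 -c "
from h import *
print(to(631.3,-152.5,34.5))"
```

```text
eef_pos: [433.5, 288.3, 12.3]
ee_rot: [-0.0, 0.743, 0.669, -0.001]
force: [0.4, 0.6, 0.2]
time_s: 19.25
eef_pos: [434.0, 289.4, 14.5]
ee_rot: [0.001, 0.743, 0.67, 0.001]
force: [-0.8, -1.8, 7.0]
grip_width: 0.568
grip_force: 40.7
time_s: 19.75
eef_pos: [432.7, 289.1, 145.2]
ee_rot: [-0.0, 0.743, 0.67, 0.0]
force: [1.5, 0.1, -0.6]
grip_width: 0.575
grip_force: 41.6
[-418.84848684  242.88905874  110.72262202]
```

```bash
python3 -m jog '[[-0.0419,0.0243,0,0,0,0,0.03],[-0.0419,0.0243,0,0,0,0,0.03],[-0.0419,0.0243,0,0,0,0,0.03],[-0.0419,0.0243,0,0,0,0,0.03],[-0.0419,0.0243,0,0,0,0,0.03]]' >/dev/null; python3 -m jog '[[-0.0419,0.0243,0,0,0,0,0.03],[-0.0419,0.0243,0,0,0,0,0.03],[-0.0419,0.0243,0,0,0,0,0.03],[-0.0419,0.0243,0,0,0,0,0.03],[-0.0419,0.0243,0,0,0,0,0.03]]' >/dev/null; python3 -m jog '[[0,0,0,0,0,0,0.03],[0,0,0,0,0,0,0.03],[0,0,0,0,0,0,0.03]]';  python3 -c "
from h import *
print(to(631.3,-152.5,36.5))"
```

```text
time_s: 21.05
eef_pos: [631.5, -151.6, 143.4]
ee_rot: [-0.0, 0.742, 0.67, 0.0]
force: [-0.2, -0.8, -1.7]
grip_width: 0.573
grip_force: 41.7
[ -0.98025573  -0.11277766 106.91313532]
```

```bash
python3 -m jog '[[-0.001,0,0.045,0,0,0,0.03],[0,0,0.03,0,0,0,0.03],[0,0,0.018,0,0,0,0.03],[0,0,0.01,0,0,0,0.03],[0,0,0.002,0,0,0,0.03]]' |sed -n 2,4p; python3 -m jog '[[0,0,0.001,0,0,0,0.03],[0,0,0,0,0,0,0.03],[0,0,0.001,0,0,0,0.03],[0,0,0,0,0,0,0.03],[0,0,0,0,0,0,0.03]]'
```

```text
eef_pos: [631.4, -152.6, 37.5]
ee_rot: [-0.0, 0.742, 0.67, -0.0]
force: [-0.0, -0.3, -0.4]
time_s: 22.05
eef_pos: [632.0, -153.7, 36.5]
ee_rot: [0.001, 0.743, 0.67, 0.0]
force: [-0.5, -0.4, 3.3]
grip_width: 0.565
grip_force: 42.0
```

```bash
python3 -m jog '[[0,0,0,0,0,0,0.085],[0,0,0,0,0,0,0.085],[0,0,0,0,0,0,0.085],[0,0,0,0,0,0,0.085],[0,0,-0.02,0,0,0,0.085]]' | tail -2; python3 -m jog '[[0,0,-0.045,0,0,0,0.085],[0,0,-0.045,0,0,0,0.085],[0,0,-0.03,0,0,0,0.085],[0,-0.045,0,0,0,0,0.085],[0,-0.045,0,0,0,0,0.085]]' >/dev/null; python3 -m jog '[[-0.02,-0.045,0,0,0,0,0.085],[-0.02,-0.045,0,0,0,0,0.085],[-0.02,-0.03,0,0,0,0,0.085],[0,0,0,0,0,0,0.085],[0,0,0,0,0,0,0.085]]'
python3 - <<'E'
from h import *
cv2.imwrite("pics/end.png",cv2.resize(eyes.capture("top")[:,:,::-1][120:300,150:430],(800,514),interpolation=cv2.INTER_CUBIC))
E
```

```text
grip_width: 0.994
grip_force: 0.0
time_s: 23.55
eef_pos: [416.6, -192.0, 176.2]
ee_rot: [0.0, 0.743, 0.669, 0.0]
force: [0.5, 0.1, 0.8]
grip_width: 0.998
grip_force: 0.0
```

View pics/end.png

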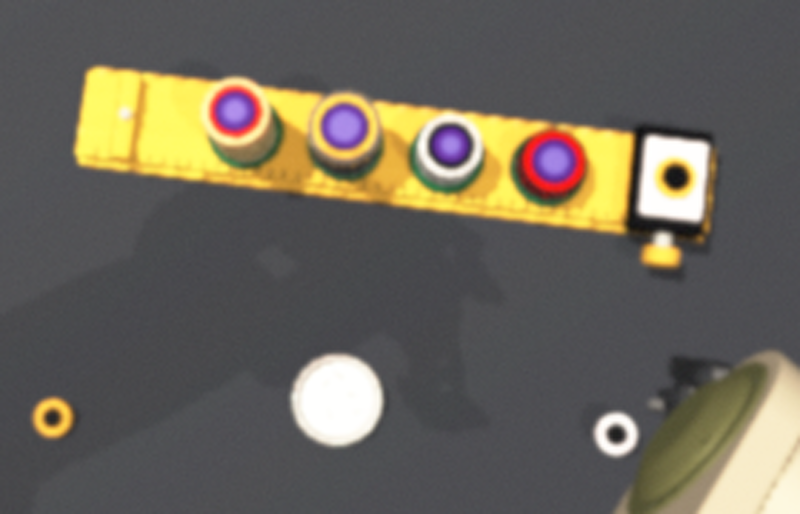

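The crop shows all four upright. Glass centres are black (554,160), silver (450,144), gunmetal (345,126) and cream (236,110). I'll check them numerically, then hand in.

Run:
```python
from h import *
c=eyes.calibration("top");k=280/800;ok=True
for u,v,h,p in [(554,160,28,(630.5,-152.5)),(450,144,42,(638.1,-78)),(345,126,56,(646.4,-3.5)),(236,110,70,(653.3,70.5))]:
    r=ray(c,c['cam_to_world'],(u+.5)*k-.5+150,(v+.5)*k-.5+120,22+h)[:2]-p;print(r.round(1)); ok&=np.hypot(*r)<8
if ok: print(__import__("rig").finish_job())
```

```text
[2.  0.2]
[1.8 1. ]
[2.  0.2]
[1.8 0.3]
the job is handed in; nothing more can be done
None
```

The job is handed in: black, silver, gunmetal and cream stand upright in order from the stage, each measured within about 2 mm of its pad centre; the tray was left alone and the arm finished at about 24 s of the 96 s (hand-in returned no verdict).

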